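# Wipe spilled marble chips off the lab board into the tray

### The arm

A 6-joint arm with a two-finger parallel gripper is mounted at the origin on the work surface. World frame = base frame: x ahead of the robot, y to its left, z up, the work surface at z = 0. Lengths are in m, angles in degrees, forces in N, time in s.
With the tool pointing down it reaches from about 0.325 to 0.85 m from the base axis. Payload 15.5 kg.
Tool frame: the origin (TCP) lies at the very end of the fingers, on their centre line; the grasp point (between the pads) lies arm.grip_depth behind it (arm.grip_depth is the distance from the TCP to the grasp point, in m); z points along the fingers, y is the line along which they close (so a half turn about z gives the same grasp; the last joint's range is limited). The gripper opens to 91 mm and grips with 3 to 60 N. Pads are 32 mm wide; open, the fingers measure 118 mm over their backs; the gripper's body (76 mm by 178 mm) begins 60 mm behind the grasp point.
Start: joints at [-82.535, 28.281, 77.091, -0, 74.628, -5.472], TCP at [0.14, -0.609, 0.214] pointing down, gripper open.
Joint ranges: [-166.48, 166.48], [-47.26, 123.95], [12.59, 153.08], [-70.14, 250.14], [6.76, 159.57], [-176.63, 176.63]. Speed limits (degrees/s): [108.29, 108.29, 147.25, 172.46, 172.46, 172.46].

### API

Orientations are given as a 3x3 rotation matrix whose columns are the frame's x, y, z axes.
In Python, from rig import arm gives the robot as it stands. Calls block until the motion is done:
- arm.move_to(position, orientation): joint-space move of the TCP to a pose.
- arm.move_l(position, orientation=None, feed=0.15): straight line of the TCP; orientation=None keeps the orientation; feed is the mean speed in m/s.
- arm.move_joints(angles): joint-space move.
- arm.grip(opening): finger opening in m; the grip force is fixed at half the most; returns when the fingers have stopped.
- arm.sleep(seconds).
- arm.solve_ik(position, orientation): joint angles nearest the present ones, or None.
- arm.snapshot(name): name is "side" or "top"; returns the picture (420x560x3 uint8, red, green, blue); there is no depth.
- arm.get_calibration(name): a dict with "intrinsics" (3x3 intrinsics, pixels), "cam_to_world" (4x4, takes a point from camera to world coordinates). Camera axes: x right, y down, z forward; pixel columns grow to the right and rows downward; lengths in m; the calibration is good to about 2 mm. A picture is of the moment at which its call begins. get_calibration takes no time and is no camera call.
A pose or a line that the arm cannot do raises arm.Unreachable and nothing moves.
- arm.sign_off(): hands the job in; it is judged then, once.
Readings, each from a call of its own:
- arm.current_t(): time.
- arm.current_joint_positions(): joint angles.
- arm.current_dq(): joint speeds.
- arm.current_tau(): joint torques, N m.
- arm.current_ee_pos(): TCP position.
- arm.current_tool_rot(): TCP orientation.
- arm.current_force(): force on the tool from outside, world axes, zero at the start.
- arm.current_torque(): the same for the moment, N m.
- arm.current_width(): finger opening in m.
- arm.current_grasp_force(): force on a finger pad.
Only numpy, scipy, OpenCV 4.12 (cv2) and the standard library are available. Lean on these libraries where they do the work, as an engineer would, in place of code of your own. Each camera call takes 0.05 s, during which the arm holds its last target. There are 200 camera calls.

### The job

Take the scraper block by its wooden grip and use it to wipe all six marble chips off the black board over its edge into the empty steel tray tucked under that edge. Do not touch the chips with the robot itself, and leave the bottle and the flat cardboard box where they are. When every chip lies in the tray, leave the scraper standing upright on the board and let go.

Things in the scene. Friction and masses are not known exactly. Their poses are not given: they have to be found in the camera images.
- scraper: Scraper block, 0.16 to 0.26 kg, upright on the table to the left or right of the work. White foot with black rubber sole: 130 mm (its x) x 34 mm (its y) x 26 mm high; its long faces push the chips. On it a wooden grip 74 mm (x) x 24 mm (y), from 26 to 76 mm above the sole. Origin: centre of the sole, z up; the same after a half turn.
- board: Black laboratory board on four short feet, fixed to the table: 240 mm along its x, 260 mm along its y, flat top without any lip, 45 mm above the table; the slab is 12 mm thick. Origin: on the table under the centre of the board (the top is at z = 0.045 in its frame); z up.
- tray: Open steel tray, fixed, 280 mm (its x) x 120 mm (its y), rim 28 mm above the table, floor and walls 3 mm. Parallel to the board at one of its two 240 mm ends (centre at y = +180 or -180 mm in the board frame), near wall tucked 10 mm under the board edge, so what goes over that edge falls in. Origin: centre of the underside.
- slidebox: Bystander: closed flat cardboard box with a white lid, 163 x 73 mm, 35 mm high, lying loose 14 mm beyond the far end of the board from the tray. Origin: centre of the underside.
- bottle: Bystander: amber glass bottle, 64 mm across, 130 mm high, standing on the side of the table where the scraper is not. Origin: centre of the underside.
- chip0: One of six white marble chips, many-sided flat lumps 22 to 26 mm across and 11 to 13 mm high, 11 g, lying flat and loose on the board at the start, within 80 mm (board's x) and 55 mm (board's y) of its centre. Origin: centre of the face it first lies on.
- chip1: One of six white marble chips, many-sided flat lumps 22 to 26 mm across and 11 to 13 mm high, 11 g, lying flat and loose on the board at the start, within 80 mm (board's x) and 55 mm (board's y) of its centre. Origin: centre of the face it first lies on.
- chip2: One of six white marble chips, many-sided flat lumps 22 to 26 mm across and 11 to 13 mm high, 11 g, lying flat and loose on the board at the start, within 80 mm (board's x) and 55 mm (board's y) of its centre. Origin: centre of the face it first lies on.
- chip3: One of six white marble chips, many-sided flat lumps 22 to 26 mm across and 11 to 13 mm high, 11 g, lying flat and loose on the board at the start, within 80 mm (board's x) and 55 mm (board's y) of its centre. Origin: centre of the face it first lies on.
- chip4: One of six white marble chips, many-sided flat lumps 22 to 26 mm across and 11 to 13 mm high, 11 g, lying flat and loose on the board at the start, within 80 mm (board's x) and 55 mm (board's y) of its centre. Origin: centre of the face it first lies on.
- chip5: One of six white marble chips, many-sided flat lumps 22 to 26 mm across and 11 to 13 mm high, 11 g, lying flat and loose on the board at the start, within 80 mm (board's x) and 55 mm (board's y) of its centre. Origin: centre of the face it first lies on.
There are look-alikes about, which are no part of the job. Leave any red look-alike of the scraper alone.

How it is judged (in metres and radians):
On the way, in this order (a step that is already met when the one before it is completed fails the run):
1. the gripper holds the scraper with its sole low over the board (less than 10 mm above the top) (x of scraper in the frame of board between -0.12 and 0.12 m and y of scraper in the frame of board between -0.13 and 0.13 m and z of scraper in the frame of board between 0.04 and 0.055 m and contact force between the fingers and scraper above 0.5 N), for 0.1 s.
2. all six chips lie in the tray (x of chip0 in the frame of tray between -0.14 and 0.14 m and y of chip0 in the frame of tray between -0.06 and 0.06 m and z of each of chip0, chip1, chip2, chip3, chip4, chip5 in the frame of tray below 0.03 m and x of chip1 in the frame of tray between -0.14 and 0.14 m and y of chip1 in the frame of tray between -0.06 and 0.06 m and x of chip2 in the frame of tray between -0.14 and 0.14 m and y of chip2 in the frame of tray between -0.06 and 0.06 m and x of chip3 in the frame of tray between -0.14 and 0.14 m and y of chip3 in the frame of tray between -0.06 and 0.06 m and x of chip4 in the frame of tray between -0.14 and 0.14 m and y of chip4 in the frame of tray between -0.06 and 0.06 m and x of chip5 in the frame of tray between -0.14 and 0.14 m and y of chip5 in the frame of tray between -0.06 and 0.06 m), for 0.1 s.
At the end, for the whole second after the job is handed in: All six chips lie at rest in the tray (origin inside its walls and less than 30 mm above its underside), and the scraper stands released and at rest on the board: its origin over the board and within 5 mm of the height of the top, upright within 0.1 rad (all of step 2 and x of scraper in the frame of board between -0.12 and 0.12 m and y of scraper in the frame of board between -0.13 and 0.13 m and z of scraper in the frame of board between 0.04 and 0.05 m and angle between scraper's own z axis and vertical below 0.1 rad and linear speed of scraper below 0.02 m/s and linear speed of each of chip0, chip1, chip2, chip3, chip4, chip5 below 0.03 m/s); the robot touches nothing.
It fails at once if the bottle is moved by more than 20 mm (distance of bottle from where it was at the start of the episode above 0.02 m).
It fails at once if the flat cardboard box is moved by more than 20 mm (distance of slidebox from where it was at the start of the episode above 0.02 m).
It fails at once if the robot itself (fingers or arm) touches a chip (contact force between any of the fingers, the arm and chip0 above 0.2 N or contact force between any of the fingers, the arm and chip1 above 0.2 N or contact force between any of the fingers, the arm and chip2 above 0.2 N or contact force between any of the fingers, the arm and chip3 above 0.2 N or contact force between any of the fingers, the arm and chip4 above 0.2 N or contact force between any of the fingers, the arm and chip5 above 0.2 N).
It also fails if it takes over 59 s, if anything falls off the work surface, if the arm or the gripper's body presses on something with over 40 N, if the wrist force passes 120 N, or if a joint passes its speed limit or range.

## Working session

There is one attempt and no reset: what is moved stays moved. The work goes in short steps, each a Python script; the robot and the scene stay as the last script left them, time stands still between calls to the robot, and variables do not carry over. Pictures are saved under pics/ and viewed, at most 10 in all, crops included, and the job is handed in when it is done.

```bash
mkdir -p pics; ls; python3 - <<'E'
from rig import arm
import cv2
for n in("top","side"):
    cv2.imwrite(f"pics/{n}0.png",arm.snapshot(n)[:,:,::-1]); c=arm.get_calibration(n); print(n,c["intrinsics"],c["cam_to_world"])
print(arm.grip_depth,arm.current_t(),arm.current_tool_rot(),arm.current_width())
E
```

```text
pics
top [[526.79793765   0.         281.84987414]
 [  0.         526.79793765 203.54328763]
 [  0.           0.           1.        ]] [[-0.00479545 -0.98922971  0.14629277  0.30200576]
 [-0.99995223  0.00349768 -0.00912701 -0.01740912]
 [ 0.00851702 -0.14632955 -0.98919923  1.30474593]
 [ 0.          0.          0.          1.        ]]
side [[426.92511837   0.         280.09827109]
 [  0.         426.92511837 214.41708493]
 [  0.           0.           1.        ]] [[-0.82114541 -0.36691688  0.43714096 -0.06851565]
 [-0.57039686  0.50188581 -0.65019847  0.81061687]
 [ 0.01917395 -0.78325132 -0.62140947  0.86208282]
 [ 0.          0.          0.          1.        ]]
0.0188 0.1 [[ 9.74621422e-01  2.23859465e-01 -1.52085929e-04]
 [ 2.23859501e-01 -9.74620872e-01  1.03937265e-03]
 [ 8.44472840e-05 -1.04704073e-03 -9.99999448e-01]] 0.09122688311035884
```

View pics/top0.png

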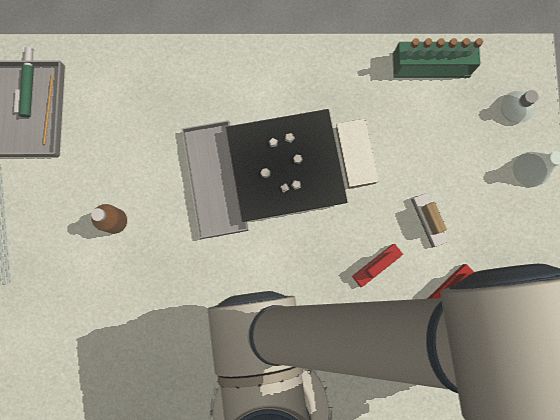

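View pics/side0.png

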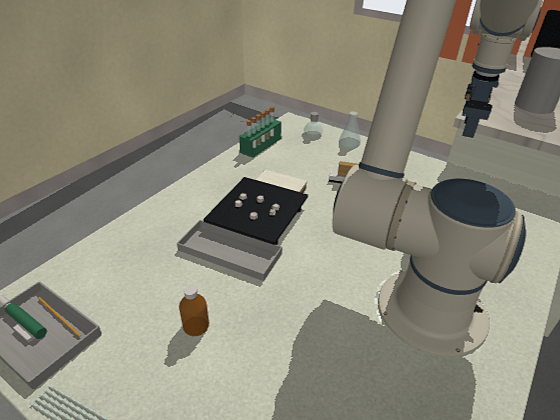

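The top view shows the board at about (287,165) with six chips on it. The tray is on its left (215,180) and the slidebox on its right (357,153). The bottle is at (110,218).

Scraper candidates:
- **White foot with wooden grip, (430,220):** matches the description.
- **Red blocks, (378,265) and (452,283):** look-alikes.
- **Green tool, (25,90):** not a scraper block.

In the side view the arm partly hides the scraper at (345,172), so I'll swing the arm clear, measure, and crop.

```bash
cat > h.py <<'E'
from rig import arm
import cv2, numpy as np
def ray(n,uv):
    c=arm.get_calibration(n);T=c["cam_to_world"]
    d=np.c_[np.atleast_2d(uv).astype(float),np.ones(len(np.atleast_2d(uv)))]@np.linalg.inv(c["intrinsics"]).T@T[:3,:3].T
    return T[:3,3],d
def plane(n,uv,z):
    o,d=ray(n,uv); return (o+d*((z-o[2])/d[:,2])[:,None])[:,:2]
def tri(u,v):
    o1,d1=ray("top",u);o2,d2=ray("side",v);d1=d1[0];d2=d2[0]
    s=np.linalg.lstsq(np.c_[d1,-d2],o2-o1,rcond=None)[0]
    a,b=o1+s[0]*d1,o2+s[1]*d2; return (a+b)/2,np.linalg.norm(a-b)
def biggest(m,box):
    k=np.zeros_like(m);x0,y0,x1,y1=box;k[y0:y1,x0:x1]=m[y0:y1,x0:x1]
    cs,_=cv2.findContours(k,cv2.RETR_EXTERNAL,cv2.CHAIN_APPROX_NONE)
    return max(cs,key=cv2.contourArea)[:,0]
def rect(n,c,z):
    (x,y),(w,h),a=cv2.minAreaRect((plane(n,c,z)*1000).astype(np.float32))
    if w<h:w,h,a=h,w,a+90
    return np.round([x,y,w,h,(a+90)%180-90],1)   # mm, long-axis angle
def masks(im):
    h=cv2.cvtColor(im,cv2.COLOR_RGB2HSV);H,S,V=h[...,0],h[...,1],h[...,2]
    return {"black":(V<60).astype(np.uint8),"wood":((S>90)&(H>8)&(H<28)&(V>80)).astype(np.uint8),"white":((S<40)&(V>190)).astype(np.uint8)}
E
python3 - <<'E'
from h import *
q=np.array(arm.current_joint_positions());q[0]=-130;arm.move_joints(q)
t,s=arm.snapshot("top"),arm.snapshot("side")
np.savez("im1.npz",t=t,s=s)
a=cv2.resize(t[185:260,390:470],(400,375),interpolation=2);b=cv2.resize(s[140:215,310:390],(400,375),interpolation=2)
cv2.imwrite("pics/crop1.png",np.hstack([a,b])[:,:,::-1])
M=masks(t);N=masks(s)
c=biggest(M["black"],(215,95,355,230));print("board",rect("top",c,.045))
c2=biggest(N["black"],(195,165,320,250))
for cc,n in((c,"top"),(c2,"side")): print(n,cv2.approxPolyDP(cc.reshape(-1,1,2),6,True)[:,0].tolist())
w=biggest(M["wood"],(390,185,470,260));print("wood",rect("top",w,.076),w.min(0),w.max(0))
print("chips")
hsv=cv2.cvtColor(t,cv2.COLOR_RGB2HSV)
g=((hsv[...,2]>110)*1).astype(np.uint8);k=np.zeros_like(g);cv2.fillConvexPoly(k,cv2.convexHull(c.reshape(-1,1,2)),1);k=cv2.erode(k,np.ones((9,9)))
n,_,st,ce=cv2.connectedComponentsWithStats(g*k);print(np.c_[ce[1:],st[1:,4],plane("top",ce[1:],.051)*1000].round(1))
print(arm.current_t())
E
```

```text
board [585.6 -38.8 257.5 239.6 -79.8]
top [[327, 109], [226, 127], [243, 221], [346, 202]]
side [[204, 218], [276, 244], [307, 195], [244, 177]]
wood [ 450.6 -391.7   71.1   20.1   21.1] [427 202] [445 232]
chips
[[289.6 136.8  55.  652.8 -48.8]
 [273.  141.5  45.  641.1  -8.1]
 [272.  146.    1.  629.7  -5.6]
 [297.3 158.1  53.  599.3 -67.1]
 [265.  172.   57.  565.   11.6]
 [296.2 184.2  50.  534.7 -63.9]
 [284.5 187.3  39.  527.1 -35.7]]
2.025
```

View pics/crop1.png

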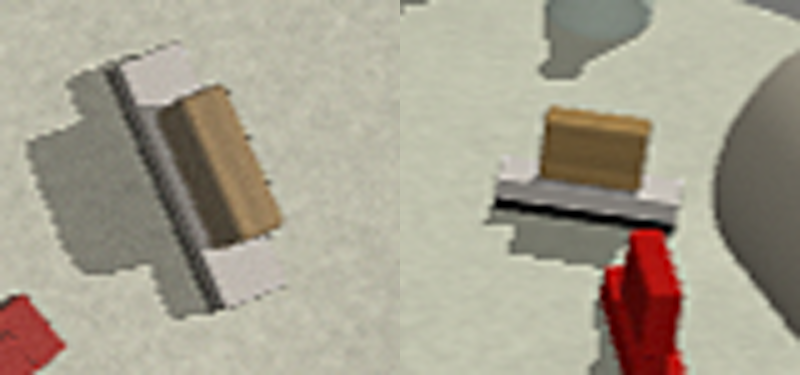

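The crop shows the white foot with the black sole and the tan wooden grip, at top (436,217) and side (350,172). The red block stands apart from it. This is the meant scraper. Next I'll check heights from both views, then grasp.

```bash
python3 - <<'E'
from h import *
for n,u,v in [("grip top A",(426.8,204.6),(339.2,163.4)),("grip top B",(438,232.4),(359,166)),
 ("bd1",(226,127),(204,218)),("bd2",(243,221),(276,244)),("bd3",(346,202),(307,195)),("bd4",(327,109),(244,177))]:
    p,e=tri(u,v);print(n,(p*1000).round(1),"gap",round(e*1000,1))
# far foot top corners (top view), z=.026
f=plane("top",np.array([(180,42),(286,285),(220,308),(112,66)])/5+[390,185],.026)*1000;print(f.round(1),f[:2].mean(0))
def R(a):
    a=np.radians(a);c,s=np.cos(a),np.sin(a);return np.array([[c,s,0],[s,-c,0],[0,0,-1.]])
for p,a in [((.4506,-.3917,.038),21.1),((.4506,-.3917,.15),21.1)]: print(arm.solve_ik(p,R(a)))
B=np.array([.5856,-.0388]);ex=np.array([.984,.177]);ey=np.array([-.177,.984])
for x,y in [(30,-90),(30,118),(-40,-90),(-40,118)]: print(arm.solve_ik([*(B+(x*ex+y*ey)/1000),.085],R(10.2)))
E
```

```text
grip top A [ 480.7 -371.    76. ] gap 1.5
grip top B [ 414.8 -393.4   78.5] gap 2.2
bd1 [679.7 108.1  47.3] gap 1.4
bd2 [446.2  64.6  35. ] gap 2.6
bd3 [ 493.5 -183.9   42.6] gap 3.5
bd4 [ 725.9 -142.3   44.3] gap 0.5
[[ 515.2 -384.9]
 [ 395.1 -431.3]
 [ 384.  -398.5]
 [ 503.3 -350.8]] [ 455.11153617 -408.08996258]
[-4.67289953e+01  3.83434035e+01  9.07782340e+01 -2.54444375e-14
  5.08783625e+01  2.21710047e+01]
[-4.67289953e+01  2.98871815e+01  8.55094635e+01 -2.54444375e-14
  6.46033550e+01  2.21710047e+01]
[-1.62668298e+01  3.75464962e+01  8.19978103e+01 -2.54444375e-14
  6.04556934e+01  6.35331702e+01]
[ 2.21437343e+00  3.47439824e+01  8.84994506e+01 -2.54444375e-14
  5.67565670e+01  8.20143734e+01]
[-1.93676939e+01  3.33566277e+01  9.17275552e+01 -2.54444375e-14
  5.49158171e+01  6.04323061e+01]
[ 1.15805388e+00  3.04208026e+01  9.85894588e+01 -2.54444375e-14
  5.09897386e+01  8.09580539e+01]
```

Heights agree: the grip top measures 76–78 mm against 76 given, and the board top about 44 mm against 45. The foot centre (449,-391) matches the grip centre (451,-392). I'll grasp and lift now.

```bash
cat >> h.py <<'E'
def R(a):
    a=np.radians(a);c,s=np.cos(a),np.sin(a);return np.array([[c,s,0],[s,-c,0],[0,0,-1.]])
B=np.array([.5856,-.0388]);A=10.2;ex=R(A)[:2,0];ey=np.array([-ex[1],ex[0]])
def bp(x,y,z): return [*(B+(x*ex+y*ey)/1000),z]   # board mm -> world
E
python3 - <<'E'
from h import *
p=[.4502,-.3915]
arm.move_to([*p,.14],R(21.1));arm.move_l([*p,.038],feed=.12)
arm.grip(.0);print(arm.current_width(),arm.current_grasp_force(),arm.current_force())
arm.move_l([*p,.17],feed=.2);arm.sleep(.2);print(arm.current_width(),arm.current_force(),arm.current_ee_pos(),arm.current_t())
arm.move_to(bp(30,-90,.17),R(A))
im=arm.snapshot("side");im2=arm.snapshot("top")
cv2.imwrite("pics/held.png",np.hstack([cv2.resize(im[90:270,170:410],(400,300)),cv2.resize(im2[80:260,180:420],(400,300))])[:,:,::-1]);print(arm.current_t())
E
```

```text
0.02384128896361019 29.99940186738968 [ 3.23020028e-01 -2.80683283e-04 -1.69087304e+00]
0.023887334796220367 [-0.8911921  -0.60937108 -2.4373281 ] [ 0.44973729 -0.39106332  0.16875764] 7.9417
9.275
```

View pics/held.png

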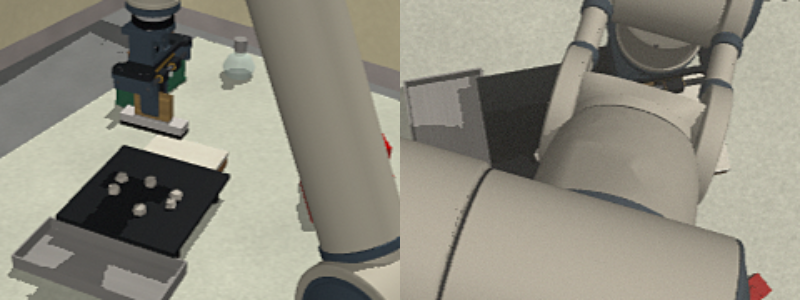

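The scraper is held level over the far end of the board, with the chips undisturbed. Now I'll lower it and make pass 1 on the +x side.

```bash
python3 - <<'E'
from h import *
z=.0855
arm.move_l(bp(30,-90,.10),feed=.15);arm.move_l(bp(30,-90,z),feed=.05);arm.sleep(.15)
print(arm.current_ee_pos(),arm.current_force())
arm.move_l(bp(30,70,z),feed=.09);print(arm.current_force());arm.move_l(bp(30,118,z),feed=.06);arm.sleep(.2);print(arm.current_ee_pos(),arm.current_force(),arm.current_width())
arm.move_l(bp(30,100,z),feed=.15);arm.move_l(bp(30,100,.15),feed=.2);arm.move_to(bp(-40,-90,.15),R(A))
im=arm.snapshot("side");cv2.imwrite("pics/p1.png",cv2.resize(im[140:290,160:360],(800,600))[:,:,::-1]);print(arm.current_t())
E
```

```text
[ 0.63125003 -0.1221037   0.08573825] [ 0.37201366  0.60388584 -1.45071014]
[ 0.26626304 -0.31227152 -1.47933034]
[0.59429324 0.08230536 0.08546189] [-0.28314104  0.25066511 -1.86783777] 0.02386653029362601
15.175
```

View pics/p1.png

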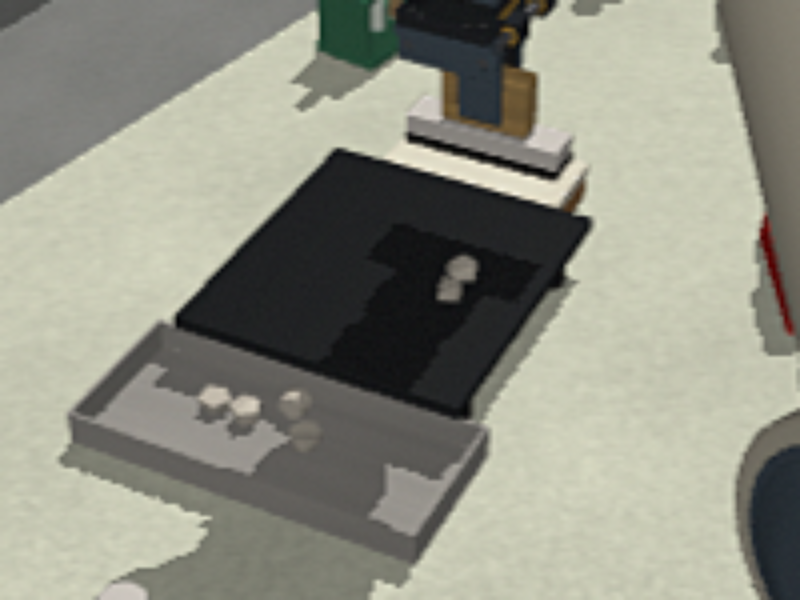

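Four chips are in the tray, at about (215,400) to (305,435). The other two are still on the board at (460,268) and (450,290), within reach of pass 2.

```bash
python3 - <<'E'
from h import *
z=.0855
arm.move_l(bp(-45,-90,.10),feed=.15);arm.move_l(bp(-45,-90,z),feed=.05)
arm.move_l(bp(-45,70,z),feed=.09);arm.move_l(bp(-45,118,z),feed=.06);arm.sleep(.2);print(arm.current_ee_pos(),arm.current_force())
arm.move_l(bp(-45,100,z),feed=.15);arm.move_l(bp(-45,100,.13),feed=.2);arm.move_l(bp(0,-60,.13),feed=.25)
im=arm.snapshot("side");cv2.imwrite("pics/p2.png",cv2.resize(im[140:290,160:360],(800,600))[:,:,::-1]);print(arm.current_t())
E
```

```text
[0.5204632  0.06908766 0.08548114] [-0.9518077   0.17664951 -2.12865083]
20.6833
```

View pics/p2.png

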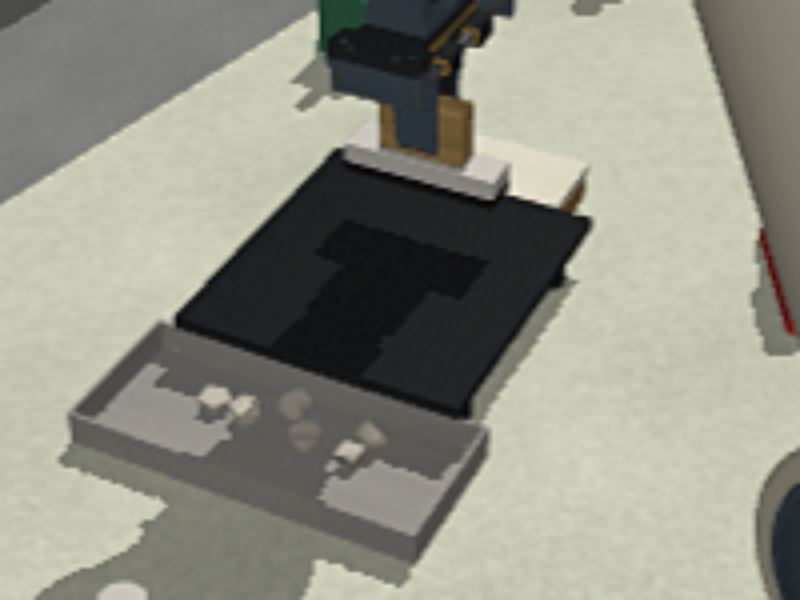

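All six chips are in the tray and the board is clear. I'll set the scraper down by feel and release it.

```bash
python3 - <<'E'
from h import *
arm.move_l(bp(0,-30,.13),feed=.2);arm.move_l(bp(0,-30,.0855),feed=.08);arm.sleep(.2);f0=arm.current_force()[2]
z=.0855
while z>.0805:
    z-=.0005;arm.move_l(bp(0,-30,z),feed=.02);arm.sleep(.05);f=arm.current_force()[2]-f0
    if f>3: break
print(z,f,arm.current_ee_pos())
arm.grip(.06);arm.sleep(.2);arm.move_l(bp(0,-30,.17),feed=.1);arm.move_to([.3,-.45,.25],R(A));arm.sleep(.5)
s,t=arm.snapshot("side"),arm.snapshot("top")
cv2.imwrite("pics/end.png",np.hstack([cv2.resize(s[140:290,160:360],(400,300)),cv2.resize(t[90:247,170:380],(400,300))])[:,:,::-1]);print(arm.current_t(),arm.current_force())
E
```

```text
0.0825 8.11252994491701 [ 0.59100706 -0.06833288  0.08284903]
28.0 [ 1.10733554 -0.31251673 -0.04526857]
```

View pics/end.png

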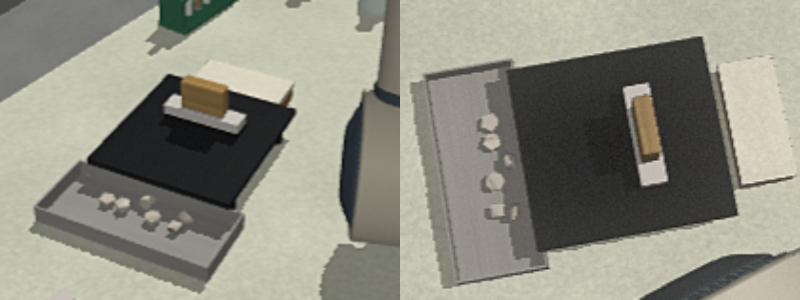

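The scraper stands upright on the board at top-crop (645,135). All six chips lie in the tray at about x 480–515, and the slidebox hasn't moved. Handing in.

```bash
python3 -c "
from rig import arm
print(arm.sign_off())"
```

```text
the job is handed in; nothing more can be done
None
```

The job is handed in at about 28 s of the 59 s limit: the last pictures show all six chips in the tray, the scraper released and upright on the board, and the cardboard box in place; the arm never went near the bottle, but I did not re-check its position, and no verdict came back.

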